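# Find the unlocked hatch of the bench service box and tip it open

## Robot

A 6-joint arm with a two-finger parallel gripper is mounted at the origin on a cart in front of the work surface, level with it; the furniture and walls round the work are solid. World frame = base frame: x ahead of the robot, y to its left, z up, the work surface at z = 0. Lengths are in m, angles in rad, forces in N, time in s.
With the tool pointing down it reaches from about 0.375 to 0.925 m from the base axis. Payload 5.7 kg.
Tool frame: the origin (TCP) lies between the finger pads; the fingertips stand tips_ahead ahead of it and the grasp point (between the pads) lies 3 mm ahead of it (tips_ahead is the distance from the TCP to the fingertips, in m); z points along the fingers, y is the line along which they close (so a half turn about z gives the same grasp; the last joint's range is limited). The gripper opens to 88 mm and grips with 3 to 60 N. Pads are 20 mm wide; open, the fingers measure 115 mm over their backs; the gripper's body (75 mm by 178 mm) begins 61 mm behind the grasp point.
Start: joints at [1.118, 0.359, 1.51, -0, 1.272, -0.115], TCP at [0.199, 0.566, 0.245] pointing down, gripper open.
Joint ranges: [-2.97, 2.97], [-1.01, 2.36], [0.21, 2.38], [-0.96, 4.11], [0.2, 2.71], [-2.98, 2.98]. Speed limits (rad/s): [2.39, 2.39, 3.14, 3.14, 3.14, 3.14].

## Interface

Orientations are given as a 3x3 rotation matrix whose columns are the frame's x, y, z axes.
In Python, from cell import * gives the robot as it stands.
- The arm moves only by the tool apply_moves, never from a script. Its argument "targets" is a list that holds one entry, the list of rows, each a list of 5 numbers: the shift along the tool's x, y, z in m, then the turn about the tool's z in units of 5 degrees (1.0 is 5 degrees), then the opening, from 0 (shut) to 1 (fully open). A call has 1 to 8 rows; each row shifts and turns the commanded pose from where the row before left it, along the tool's axes as they then stand; what a row does not reach is not made up. A row lasts 1/8 s, in which the tool goes at most 62.5 mm and 10.7 degrees, less where a joint would pass 70% of its speed; a pose out of reach is approached as far as the arm can. A call with a gripper value outside its range is refused whole. The fingers move at their own pace and stop on an object; "newtons" is the grip in N (left out, the last holds). Time passes only in rows, so rows that do not move let the fingers close. It gives the time, the measured TCP pose, the force, the opening and the grip force at its end, in the units of the state.
- get_obs(): the state, without advancing time (a new reading comes with each control period).
- get_image(name): name is "scene" or "top"; returns a dict with "image" (480x640x3 uint8, blue, green, red), "range_z" (480x640 float32, m along the optical axis (not along the pixel's ray), 0 where there is no reading), "vfov" (degrees; the focal length in pixels is half the picture's height over the tangent of half this angle, whatever the lens; pixels are square), "cx", "cy" (the principal point, pixels), "world_from_camera" (4x4, takes a point from camera to world coordinates). Camera axes: x right, y down, z forward; pixel columns grow to the right and rows downward; lengths in m; the calibration is good to about 2 mm. A picture is of the moment at which its call begins.
- finish_job(): hands the job in; it is judged then, once.
The state is a dict: "t": time; "joint_positions": joint angles; "joint_vel": joint speeds; "tau": joint torques, N m; "tool_pos": TCP position; "ee_rot": TCP orientation; "force": force on the tool from outside, world axes, zero at the start; "wrist_torque": the same for the moment, N m; "opening": opening from 0.0 (shut) to 1.0 (fully open); "gripper_force": force on a finger pad.
Only numpy, scipy, OpenCV 4.12 (cv2) and the standard library are available. Lean on these libraries where they do the work, as an engineer would, in place of code of your own. Each camera call takes 0.05 s, during which the arm holds its last target. There are 200 camera calls.

## Task

One of the four identical steel hatches in the top of the low grey service box has been left unlocked, and the gas outlet under it is needed. With closed fingertips press gently on the round mark at the far end of one hatch after another until one rocks, its far end sinking and its near edge tipping up; then push that raised near edge away from you until the hatch stands fully open at its stop, just past upright, and withdraw. Do not grasp or lift anything, do not force the locked hatches, and leave the tape roll, tubes and other things lying about where they are.

Things in the scene. Friction and masses are not known exactly. Their poses are not given: they have to be found in the camera images.
- bay_1: One of four identical fixed grey bays, 140 (x) x 96 (y) x 70 mm high, reordered every time (its number tells nothing). Origin: centre of its underside, on the worktop; x from near to far edge, z up. A hatch lies flush in its top and pivots on a line along y at x = +16, z = 68 mm. Under it is an open well, far wall 43 mm beyond the pivot line, over 55 mm free depth there.
- hatch_1 (a joint): Hinge of this bay's steel hatch, 116 x 82 x 4 mm; rad, 0 = shut and flush, grows as the far end sinks and the near edge rises. Locked: gives only 1 mm or so on its seal (under 0.05). Unlocked: goes to its stop at 1.75, just past upright; the stiff hinge needs about 3 to 6 N at the press mark and keeps the hatch at any angle where it is left.
- hatch_1_mark (a point): Centre of the round press mark (24 mm across) on this hatch's top face, 27 mm beyond the pivot, towards the far end; moves with the hatch. Pressing a fingertip here about 25 mm down raises the near edge some 50 mm above the box; after a smaller press the edge is lower and tends to jam against a finger that pushes it level.
- hatch_1_edge (a point): Middle of the near edge of this hatch's top face, 74 mm from the pivot on the robot's side. It moves with the hatch; upright, it stands 74 mm above the box.
- bay_2: One of four identical fixed grey bays, 140 (x) x 96 (y) x 70 mm high, reordered every time (its number tells nothing). Origin: centre of its underside, on the worktop; x from near to far edge, z up. A hatch lies flush in its top and pivots on a line along y at x = +16, z = 68 mm. Under it is an open well, far wall 43 mm beyond the pivot line, over 55 mm free depth there.
- hatch_2 (a joint): Hinge of this bay's steel hatch, 116 x 82 x 4 mm; rad, 0 = shut and flush, grows as the far end sinks and the near edge rises. Locked: gives only 1 mm or so on its seal (under 0.05). Unlocked: goes to its stop at 1.75, just past upright; the stiff hinge needs about 3 to 6 N at the press mark and keeps the hatch at any angle where it is left.
- hatch_2_mark (a point): Centre of the round press mark (24 mm across) on this hatch's top face, 27 mm beyond the pivot, towards the far end; moves with the hatch. Pressing a fingertip here about 25 mm down raises the near edge some 50 mm above the box; after a smaller press the edge is lower and tends to jam against a finger that pushes it level.
- hatch_2_edge (a point): Middle of the near edge of this hatch's top face, 74 mm from the pivot on the robot's side. It moves with the hatch; upright, it stands 74 mm above the box.
- bay_3: One of four identical fixed grey bays, 140 (x) x 96 (y) x 70 mm high, reordered every time (its number tells nothing). Origin: centre of its underside, on the worktop; x from near to far edge, z up. A hatch lies flush in its top and pivots on a line along y at x = +16, z = 68 mm. Under it is an open well, far wall 43 mm beyond the pivot line, over 55 mm free depth there.
- hatch_3 (a joint): Hinge of this bay's steel hatch, 116 x 82 x 4 mm; rad, 0 = shut and flush, grows as the far end sinks and the near edge rises. Locked: gives only 1 mm or so on its seal (under 0.05). Unlocked: goes to its stop at 1.75, just past upright; the stiff hinge needs about 3 to 6 N at the press mark and keeps the hatch at any angle where it is left.
- hatch_3_mark (a point): Centre of the round press mark (24 mm across) on this hatch's top face, 27 mm beyond the pivot, towards the far end; moves with the hatch. Pressing a fingertip here about 25 mm down raises the near edge some 50 mm above the box; after a smaller press the edge is lower and tends to jam against a finger that pushes it level.
- hatch_3_edge (a point): Middle of the near edge of this hatch's top face, 74 mm from the pivot on the robot's side. It moves with the hatch; upright, it stands 74 mm above the box.
- bay_4: One of four identical fixed grey bays, 140 (x) x 96 (y) x 70 mm high, reordered every time (its number tells nothing). Origin: centre of its underside, on the worktop; x from near to far edge, z up. A hatch lies flush in its top and pivots on a line along y at x = +16, z = 68 mm. Under it is an open well, far wall 43 mm beyond the pivot line, over 55 mm free depth there.
- hatch_4 (a joint): Hinge of this bay's steel hatch, 116 x 82 x 4 mm; rad, 0 = shut and flush, grows as the far end sinks and the near edge rises. Locked: gives only 1 mm or so on its seal (under 0.05). Unlocked: goes to its stop at 1.75, just past upright; the stiff hinge needs about 3 to 6 N at the press mark and keeps the hatch at any angle where it is left.
- hatch_4_mark (a point): Centre of the round press mark (24 mm across) on this hatch's top face, 27 mm beyond the pivot, towards the far end; moves with the hatch. Pressing a fingertip here about 25 mm down raises the near edge some 50 mm above the box; after a smaller press the edge is lower and tends to jam against a finger that pushes it level.
- hatch_4_edge (a point): Middle of the near edge of this hatch's top face, 74 mm from the pivot on the robot's side. It moves with the hatch; upright, it stands 74 mm above the box.
- tape_2: Bystander, loose: small roll of black tape lying flat on the middle land of the service box, 55 mm across, 19 mm high. Origin: centre of its underside.
- note_pad: Bystander, loose: block of yellow notes on the worktop in front of the box, 74x74x14 mm. Origin: centre of its underside.
- tube15_1: Bystander, loose: 15 ml tube with orange cap lying on the worktop in front of the box, 19 mm thick, 115 mm long. Origin: centre of its underside.
- timer: Bystander, loose: white bench timer on the worktop beside the box's right end, 60x64x20 mm. Origin: centre of its underside.
- beaker: Bystander, loose: beaker on the worktop beside the box's left end, 54 mm across, 70 mm high. Origin: centre of its underside.
- microtube_1: Bystander, loose: small tapered tube with a blue cap lying on the worktop in front of the box, 17x42x12 mm. Origin: centre of its underside.

How it is judged:
By the outcome, as a careful person would: the job done as asked, in the order asked, and still so for the second after the job is handed in, with the robot touching nothing.
It also fails if it takes over 54 s, if anything falls off the work surface, if the arm or the gripper's body presses on something with over 40 N, if the wrist force passes 120 N, or if a joint passes its speed limit or range.

## Working session

There is one attempt and no reset: what is moved stays moved. The work goes in short steps, Python scripts to look and compute and a tool call to move; the robot and the scene stay as the last step left them, time stands still between calls to the robot, and variables do not carry over. Pictures are saved under pics/ and viewed, at most 10 in all, crops included, and the job is handed in when it is done.

Besides the shell and the picture viewer there is one more tool, called after "Call:" as name([rows], argument=value, ...), one row to a line, values as JSON. apply_moves: Moves the arm, as the interface text tells. Its arguments: {"type":"object","properties":{"targets":{"type":"array","items":{"type":"array","items":{"type":"array","items":{"type":"number"}}}},"newtons":{"type":"number"}},"required":["targets"]}

```bash
mkdir -p pics; cat > h.py <<'E'
from cell import *
import numpy as np, cv2
def pts(d):
    f=240/np.tan(np.radians(d["vfov"])/2); z=d["range_z"]
    v,u=np.mgrid[:480,:640]
    P=np.stack([(u-d["cx"])/f*z,(v-d["cy"])/f*z,z],-1)
    T=np.array(d["world_from_camera"]); W=P@T[:3,:3].T+T[:3,3]; W[z==0]=np.nan
    return W
E
python3 - <<'E'
from h import *
o=get_obs(); print(o); 
try: print(tips_ahead)
except Exception as e: print(e)
for n in("top","scene"):
    d=get_image(n); cv2.imwrite(f"pics/{n}0.png",d["image"]); np.save(n+".npy",pts(d))
E
```

```text
{'t': 0.0, 'joint_positions': array([ 1.11789421e+00,  3.59502923e-01,  1.51143650e+00,  7.67037481e-06,
        1.27248077e+00, -1.15093626e-01]), 'joint_vel': array([-0.00138601, -0.00028974,  0.00029519, -0.00027454,  0.00286797,
       -0.00063027]), 'tau': array([ 5.65203682e-04, -5.15370405e+01, -2.70730358e+01,  6.74869074e-02,
        3.48457962e-02, -1.08654506e-04]), 'tool_pos': array([0.19856711, 0.56550153, 0.24380924]), 'ee_rot': array([[-9.43482405e-01,  3.31421637e-01, -8.06281205e-04],
       [ 3.31422547e-01,  9.43481004e-01, -1.64008004e-03],
       [ 2.17152991e-04, -1.81460643e-03, -9.99998330e-01]]), 'force': array([-0.45500437,  0.7288812 ,  0.09302528]), 'wrist_torque': array([-0.02481405, -0.0300916 ,  0.01861459]), 'gripper_force': 0.0, 'opening': 0.9971779596546353}
0.022
```

View pics/top0.png

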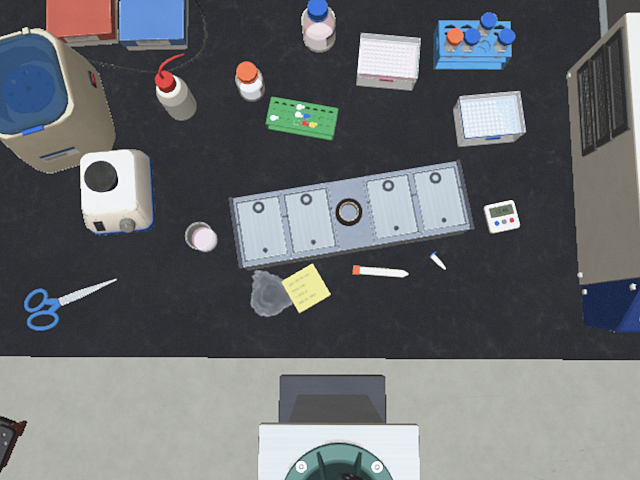

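View pics/scene0.png

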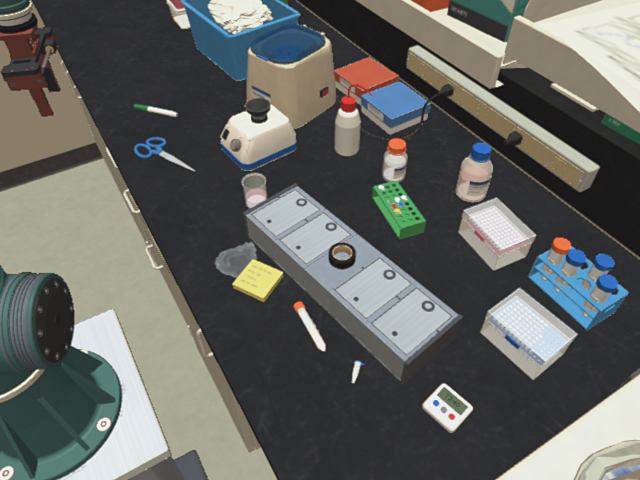

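The top view shows the box turned slightly, with press marks (rings) at about (259,207), (306,199), (388,186) and (435,178). The tape is at (348,212). Next I turn these into world positions.

```bash
python3 - <<'E'
from h import *
W=np.load("top.npy"); I=cv2.imread("pics/top0.png")
np.set_printoptions(precision=4,suppress=True)
m=(W[...,2]>.055)&(W[...,2]<.08)
v,u=np.mgrid[:480,:640]; m&=(u>222)&(u<480)&(v>155)&(v<275)
n,l,s,c=cv2.connectedComponentsWithStats(m.astype(np.uint8)); k=1+np.argmax(s[1:,4]); m=l==k
P=W[m]; r=cv2.minAreaRect((P[:,:2]*1000).astype(np.float32)); print(r,np.median(P[:,2])); print(cv2.boxPoints(r))
for a,b in[(259,207),(306,199),(388,186),(435,178),(265,250),(313,242),(397,228),(445,220),(348,212)]:
    print(a,b,np.nanmedian(W[b-2:b+3,a-2:a+3].reshape(-1,3),0))
E
```

```text
((567.157958984375, -18.76800537109375), (143.9403533935547, 470.8095397949219), 10.044270515441895) 0.07014147179472219
[[ 455.2341  200.4765]
 [ 537.3475 -263.117 ]
 [ 679.0818 -238.0125]
 [ 596.9684  225.581 ]]
259 207 [0.5776 0.1623 0.0719]
306 199 [0.5949 0.0695 0.0717]
388 186 [ 0.6216 -0.0938  0.0702]
435 178 [ 0.6382 -0.1876  0.0716]
265 250 [0.492  0.1488 0.0716]
313 242 [0.5082 0.0548 0.0709]
397 228 [ 0.5372 -0.1109  0.0708]
445 220 [ 0.5537 -0.206   0.0706]
348 212 [ 0.5691 -0.014   0.0698]
```

Call:
apply_moves([
  [[0,0,0,-1,0],[0,0,0,-1,0],[0,0,0,-1,0],[0,0,0,-1,0],[0,0,0,-1,0],[0,0,0,-0.88,0],[0,0,0,0,0]],
])

```text
t: 0.98
tool_pos: [0.1987, 0.5658, 0.2442]
ee_rot: [[-0.985, -0.174, -0.0], [-0.174, 0.985, -0.001], [0.001, -0.001, -1.0]]
force: [-0.4, 0.6, -0.3]
opening: 0.239
gripper_force: 0.0
```

Call:
apply_moves([
  [[-0.038,-0.0462,0,0,0],[-0.038,-0.0462,0,0,0],[-0.038,-0.0462,0,0,0],[-0.038,-0.0462,0,0,0],[-0.038,-0.0462,0,0,0],[-0.038,-0.0462,0,0,0],[-0.038,-0.0462,0,0,0],[0,0,0,0,0]],
])

```text
t: 1.98
tool_pos: [0.5204, 0.2912, 0.2444]
ee_rot: [[-0.986, -0.168, 0.001], [-0.168, 0.986, -0.001], [-0.001, -0.001, -1.0]]
force: [-0.4, -0.2, 0.1]
opening: 0.003
gripper_force: 0.0
```

Call:
apply_moves([
  [[-0.0117,-0.045,0.01,0,0],[-0.0117,-0.045,0.02,0,0],[-0.0117,-0.045,0.03,0,0],[0,0,0.04,0,0],[0,0,0.03,0,0],[0,0,0.008,0,0],[0,0,0,0,0]],
])

```text
t: 2.85
tool_pos: [0.5749, 0.1679, 0.1067]
ee_rot: [[-0.985, -0.175, -0.001], [-0.175, 0.985, -0.0], [0.001, 0.0, -1.0]]
force: [-0.2, 0.1, 0.8]
opening: 0.001
gripper_force: 0.0
```

Call:
apply_moves([
  [[-0.003,-0.0045,0.006,0,0],[0,0,0.004,0,0],[0,0,0.003,0,0],[0,0,0.002,0,0],[0,0,0.001,0,0],[0,0,0,0,0]],
])

```text
t: 3.6
tool_pos: [0.5791, 0.1633, 0.0919]
ee_rot: [[-0.985, -0.175, 0.0], [-0.175, 0.985, -0.0], [-0.0, -0.0, -1.0]]
force: [-2.8, -1.4, 10.1]
opening: 0.006
gripper_force: 5.1
```

Call:
apply_moves([
  [[0,0,-0.02,0,0],[0,-0.047,0,0,0],[0,-0.0475,0,0,0],[0,0,0.007,0,0],[0,0,0.007,0,0],[0,0,0.004,0,0],[0,0,0.002,0,0],[0,0,0,0,0]],
])

```text
t: 4.6
tool_pos: [0.5948, 0.0713, 0.0918]
ee_rot: [[-0.984, -0.176, -0.001], [-0.176, 0.984, -0.0], [0.001, -0.0, -1.0]]
force: [-4.0, -1.0, 12.6]
opening: 0.006
gripper_force: 6.5
```

Call:
apply_moves([
  [[0,0,-0.025,0,0],[0,0,-0.025,0,0],[0,-0.056,0,0,0],[0,-0.056,0,0,0],[0,-0.055,0,0,0],[0,0,0.025,0,0],[0,0,0.012,0,0],[0,0,0,0,0]],
])

```text
t: 5.6
tool_pos: [0.6235, -0.0927, 0.1024]
ee_rot: [[-0.984, -0.176, -0.003], [-0.176, 0.984, 0.001], [0.003, 0.001, -1.0]]
force: [0.0, 0.0, 0.2]
opening: 0.004
gripper_force: 0.0
```

Call:
apply_moves([
  [[0,0,0.007,0,0],[0,0,0.004,0,0],[0,0,0.002,0,0],[0,0,0,0,0]],
])

```text
t: 6.1
tool_pos: [0.6249, -0.0939, 0.091]
ee_rot: [[-0.985, -0.175, 0.001], [-0.175, 0.985, 0.0], [-0.001, -0.0, -1.0]]
force: [-0.4, -0.3, 1.3]
opening: 0.005
gripper_force: 0.7
```

Call:
apply_moves([
  [[0,0,0.002,0,0],[0,0,0,0,0]],
])

```text
t: 6.35
tool_pos: [0.6249, -0.0941, 0.0889]
ee_rot: [[-0.985, -0.174, 0.001], [-0.174, 0.985, 0.0], [-0.001, 0.0, -1.0]]
force: [0.7, 3.2, 2.8]
opening: 0.006
gripper_force: 1.7
```

Call:
apply_moves([
  [[0,0,0.003,0,0],[0,0,0.003,0,0],[0,0,0.003,0,0],[0,0,0.003,0,0],[0,0,0.003,0,0],[0,0,0.003,0,0],[0,0,0.003,0,0],[0,0,0,0,0]],
])

```text
t: 7.35
tool_pos: [0.6245, -0.0942, 0.0672]
ee_rot: [[-0.985, -0.174, -0.001], [-0.174, 0.985, -0.0], [0.001, 0.0, -1.0]]
force: [0.6, -1.0, 0.6]
opening: 0.009
gripper_force: 0.5
```

```bash
python3 - <<'E'
from h import *
d=get_image("scene"); cv2.imwrite("pics/s1.png",cv2.resize(d["image"][180:420,220:540],(800,600)))
E
```

```text
(no output)
```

View pics/s1.png

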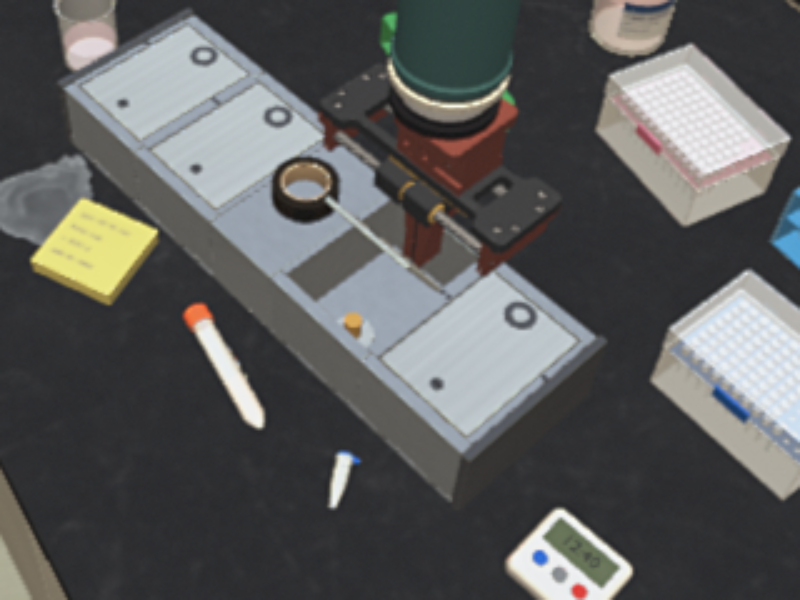

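The third hatch rocked: its plate is tilted up, seen edge-on to the left of the gripper in the crop, from (330,200) to (450,295). I'll withdraw upwards, move round to the near side and look for the edge.

Call:
apply_moves([
  [[0,0,-0.03,0,0],[0,0,-0.045,0,0],[0,0,-0.05,0,0],[0.04,0,0,0,0],[0.04,0,0,0,0],[0.04,0,0,0,0],[0,0,0,0,0],[0,0,0,0,0]],
])

```text
t: 8.4
tool_pos: [0.5071, -0.1152, 0.1928]
ee_rot: [[-0.985, -0.174, 0.001], [-0.174, 0.985, -0.0], [-0.001, -0.0, -1.0]]
force: [-0.1, -0.7, 0.8]
opening: 0.008
gripper_force: 0.0
```

```bash
python3 - <<'E'
from h import *
d=get_image("scene"); W=pts(d); cv2.imwrite("pics/s2.png",cv2.resize(d["image"][180:420,220:540],(800,600)))
c=np.array([.567,-.0188,0]); a=np.radians(10); L=W-c
x=L[...,0]*np.cos(a)+L[...,1]*np.sin(a); y=-L[...,0]*np.sin(a)+L[...,1]*np.cos(a); z=W[...,2]
m=(y<-.05)&(y>-.12)&(abs(x)<.075)&(z>.074)&(z<.145)
for k in range(74,146,6):
    q=m&(z*1000>=k)&(z*1000<k+6)
    print(k,q.sum(),np.round(np.median(x[q])-.016,4) if q.sum() else '')
E
```

```text
74 3 -0.0795
80 1 -0.0042
86 1 -0.006
92 0 
98 1 -0.0129
104 0 
110 2 -0.0233
116 0 
122 1 -0.0302
128 31 -0.0362
134 0 
140 0
```

View pics/s2.png

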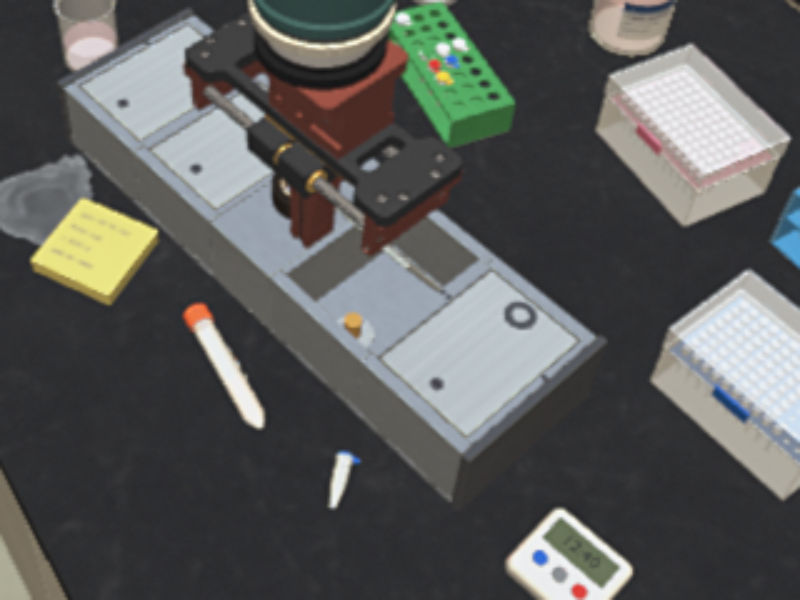

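The hatch has tipped to about 59°, with its near edge about 36 mm on the robot's side of the pivot at z of about 0.13. The finger is 92 mm on the near side, so I'll lower it and push.

Call:
apply_moves([
  [[0,0,0.035,0,0],[0,0,0.033,0,0],[0,0,0,0,0],[-0.015,0,0,0,0],[-0.015,0,0,0,0],[-0.01,0,0,0,0],[-0.006,0,0,0,0],[-0.006,0,0,0,0]],
])

```text
t: 9.45
tool_pos: [0.5577, -0.1059, 0.1248]
ee_rot: [[-0.985, -0.175, -0.0], [-0.175, 0.985, -0.0], [0.0, 0.0, -1.0]]
force: [-2.0, 0.4, 1.3]
opening: 0.006
gripper_force: 0.7
```

Call:
apply_moves([
  [[-0.006,0,-0.002,0,0],[-0.006,0,-0.002,0,0],[-0.006,0,-0.003,0,0],[-0.005,0,-0.003,0,0],[-0.004,0,-0.003,0,0],[0,0,0,0,0]],
])

```text
t: 10.2
tool_pos: [0.5849, -0.1014, 0.1381]
ee_rot: [[-0.985, -0.175, 0.001], [-0.175, 0.985, -0.0], [-0.001, -0.001, -1.0]]
force: [-1.1, 0.8, -0.1]
opening: 0.005
gripper_force: 0.0
```

Call:
apply_moves([
  [[-0.003,0,0,0,0],[-0.003,0,0,0,0],[-0.002,0,0,0,0],[0,0,0,0,0]],
])

```text
t: 10.7
tool_pos: [0.5923, -0.0999, 0.1375]
ee_rot: [[-0.985, -0.174, 0.0], [-0.174, 0.985, -0.0], [-0.0, -0.0, -1.0]]
force: [-0.1, 0.8, 0.2]
opening: 0.012
gripper_force: 0.1
```

Call:
apply_moves([
  [[-0.002,0,0,0,0],[-0.001,0,0,0,0],[0,0,0,0,0]],
])

```text
t: 11.08
tool_pos: [0.593, -0.0997, 0.1374]
ee_rot: [[-0.985, -0.175, -0.004], [-0.175, 0.985, -0.0], [0.004, 0.0, -1.0]]
force: [-7.0, -1.8, 3.0]
opening: 0.006
gripper_force: 3.6
```

Call:
apply_moves([
  [[-0.0015,0,0,0,0],[0,0,0,0,0]],
])

```text
t: 11.32
tool_pos: [0.5932, -0.0997, 0.1374]
ee_rot: [[-0.985, -0.175, -0.007], [-0.175, 0.985, -0.001], [0.007, 0.0, -1.0]]
force: [-10.6, -4.1, 6.0]
opening: 0.008
gripper_force: 5.6
```

Call:
apply_moves([
  [[0.02,0,0,0,0],[0.04,0,0,0,0],[0.04,0,0,0,0],[0,0,-0.05,0,0],[0,0,-0.05,0,0],[0,0,-0.03,0,0],[0,0,0,0,0]],
])

```text
t: 12.2
tool_pos: [0.5002, -0.1173, 0.2705]
ee_rot: [[-0.985, -0.174, 0.007], [-0.174, 0.985, -0.002], [-0.006, -0.003, -1.0]]
force: [0.6, -0.2, -0.5]
opening: 0.006
gripper_force: 0.0
```

```bash
python3 - <<'E'
from h import *
d=get_image("scene"); W=pts(d); cv2.imwrite("pics/s3.png",d["image"])
c=np.array([.567,-.0188,0]); a=np.radians(10); L=W-c
x=L[...,0]*np.cos(a)+L[...,1]*np.sin(a); y=-L[...,0]*np.sin(a)+L[...,1]*np.cos(a); z=W[...,2]
m=(y<-.05)&(y>-.12)&(abs(x)<.075)&(z>.074)&(z<.155)
for k in range(74,150,6):
    q=m&(z*1000>=k)&(z*1000<k+6)
    print(k,q.sum(),np.round(np.median(x[q])-.016,4) if q.sum() else '')
E
```

```text
74 73 0.0032
80 80 0.004
86 78 0.0054
92 78 0.0063
98 83 0.0075
104 77 0.0088
110 83 0.0095
116 91 0.0107
122 71 0.0114
128 88 0.0126
134 84 0.0137
140 69 0.0148
146 0
```

View pics/s3.png

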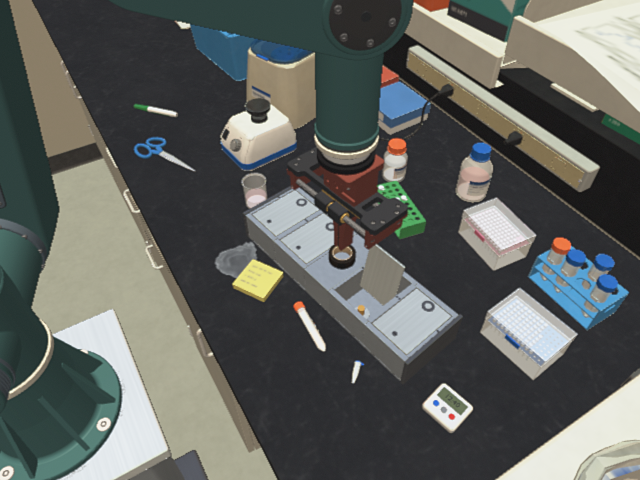

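The hatch at (383,275) now stands about 10° past upright, at its stop. The bystanders are where they were, and the arm is clear of everything.

```bash
python3 -c "
from cell import *
print(finish_job())"
```

```text
the job is handed in; nothing more can be done
None
```

The third hatch from the left was the unlocked one; it now stands open at its stop, about 10° past upright, the arm is withdrawn and clear, nothing else looks moved, and the job is handed in.

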